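# Close up the coffee grinder with the fingertips

### The arm

A 6-joint arm with a two-finger parallel gripper is mounted at the origin on the work surface. World frame = base frame: x ahead of the robot, y to its left, z up, the work surface at z = 0. Lengths are in m, angles in rad, forces in N, time in s.
With the tool pointing down it reaches from about 0.3 to 0.775 m from the base axis. Payload 14.6 kg.
Tool frame: the origin (TCP) lies between the finger pads; the fingertips stand 14 mm ahead of it and the grasp point (between the pads) lies 5 mm behind it; z points along the fingers, y is the line along which they close (so a half turn about z gives the same grasp; the last joint's range is limited). The gripper opens to 94 mm and grips with 3 to 60 N. Pads are 16 mm wide; open, the fingers measure 119 mm over their backs; the gripper's body (75 mm by 177 mm) begins 78 mm behind the grasp point.
Start: joints at [-1.415, 0.3, 1.521, -0, 1.321, -0.067], TCP at [0.122, -0.536, 0.219] pointing down, gripper open.
Joint ranges: [-3.03, 3.03], [-0.79, 2.21], [0.23, 2.52], [-1.04, 4.18], [0, 3.07], [-2.55, 2.55]. Speed limits (rad/s): [2.22, 2.22, 2.57, 3.14, 3.14, 3.14].

### API

Orientations are given as [roll, pitch, yaw] about the fixed x, y, z axes, in that order (R = Rz(yaw) Ry(pitch) Rx(roll)).
In Python, from station import ctrl gives the robot as it stands. The module is installed in compiled form; this text tells all that it offers.
- The arm moves only by the tool move_arm, never from a script. Its argument "targets" is a list of rows, each a list of 7 numbers: the opening, from -1 (shut) to 1 (fully open), then the shift along the tool's x, y, z in units of 50 mm (1.0 is 50 mm), then the turn, a rotation vector about the tool's x, y, z in rad. A call has 1 to 12 rows; each row is the pose to reach, as a shift and turn from the pose commanded when the call began, along the tool's axes at that moment; what a row does not reach only later rows make up. A row lasts 1/10 s, in which the tool goes at most 50 mm and 8.59 degrees, less where a joint would pass 70% of its speed; a pose out of reach is approached as far as the arm can. A call with a gripper value outside its range is refused whole. The fingers move at their own pace and stop on an object; "grip_force" is the grip in N (left out, the last holds). Time passes only in rows, so rows that repeat a pose let the fingers close. It gives the time, the measured TCP pose, the force, the opening and the grip force at its end, in the units of the state.
- ctrl.get_obs(): the state, without advancing time (a new reading comes with each control period).
- ctrl.camera(name): name is "side" or "top" or "wrist"; returns (picture, depth): 384x512x3 uint8, red, green, blue; 384x512 float32, m along the optical axis (not along the pixel's ray), 0 where there is no reading.
- ctrl.camera_params(name): a dict with "intrinsics" (3x3 intrinsics, pixels), "k1" (the pictures are not rectified: a ray, as slopes to the right and down, at radius r is drawn at 1 + k1 r^2 times it, then the intrinsics apply), "rvec" (rotation vector, rad) and "tvec" (3), from world to camera coordinates, as OpenCV has them; the wrist camera has in their place "T_tool_cam" (4x4, takes a point from camera to tool coordinates, whose origin is the TCP and whose axes are the flange's). Camera axes: x right, y down, z forward; pixel columns grow to the right and rows downward; lengths in m; the calibration is good to about 2 mm. A picture is of the moment at which its call begins: read the wrist's pose just before it. camera_params takes no time and is no camera call.
- ctrl.hand_in(): hands the job in; it is judged then, once.
Trained networks look in the newest picture that a camera, given by its name, has taken for a name from the list of things; names that differ only in an ending like _2 or _b are one class to them, and where a whole thing is asked for, a point or a joint stands for the part that bears it (a point fixed in the world has none). Each returns a list of dicts, best first, with "score" (0 to 1); they miss things now and then, are a little off and sometimes report something else, mostly with a low value. They report only what shows in the picture. A call takes as long as a camera call.
- ctrl.cut_out(camera, target): "region" (384x512 bool, what is visible of it) and "point" ([column, row] in pixels, amid what is visible of it).
- ctrl.tip_of(camera, target): "point" ([column, row] in pixels: a listed point, or the origin of a listed thing).
The state is a dict: "time_s": time; "qpos": joint angles; "joint_vel": joint speeds; "tau": joint torques, N m; "ee_pos": TCP position; "eef_rot": TCP orientation; "force": force on the tool from outside, world axes, zero at the start; "moment": the same for the moment, N m; "grip_width": finger opening in m; "grip_force": force on a finger pad.
Only numpy, scipy, OpenCV 4.12 (cv2) and the standard library are available. Lean on these libraries where they do the work, as an engineer would, in place of code of your own. Each camera call takes 0.05 s, during which the arm holds its last target. There are 200 camera calls.

### The job

Close up the coffee grinder gently with the fingertips, gripping nothing: push the grounds drawer fully home, tip the open hopper lid over until it is fully shut, and only once the lid is shut push the swinging latch round until it lies fully across the lid. Leave the side lever of the grinder where it is, and do not disturb the cups, pitcher, bowl, scoop, tamper and jar that stand round it; finish clear of everything.

Things in the scene. Friction and masses are not known exactly. Their poses are not given: they have to be found in the camera images.
- grinder: White home coffee grinder, fixed. Origin: centre of its underside. Own +x runs from its front (drawer) to its back (lid hinge), +y to the side with lever and open latch, +z up; the drawer faces roughly world +y. In this frame, mm: drawer housing x -100 to 100, y -65 to 65, z to 88; motor housing set back above it x -50 to 98, y -62 to 62, z to 145, a dial 8 mm off its front.
- hopper_rim (a point): Centre of the open top of the clear square bean hopper, at grinder x 20, y 0, z 212 mm. Hopper x -30 to 70, y -50 to 50, z 151 to 212. On its front a black latch bracket, x -50 to -30, y 20 to 40, z 187 to 218. The grinder is 219 mm tall with the lid shut, 249 to the top of the latch peg, about 333 with the lid upright.
- drawer (a joint): Grounds drawer: 0 = fully home (hard stop), grows in m as it comes out along the grinder's -x (0.09 at most). Starts 35 to 75 mm out. Slides with a steady drag of about 1.5 N and stays where it is left.
- drawer_knob (a point): Centre of the flat front end of the drawer's steel knob (disc 26 mm across), the part to push on. At grinder x -132, y 0, z 46 when the drawer is home; moves with it along grinder x. The drawer's front panel, 122 mm wide, z 15 to 77, has its face 22 mm behind this point.
- lid (a joint): Smoked clear hopper lid, hinged along the hopper's back rim: 0 = shut, level; grows in rad as it opens up and back (1.57 = upright, stop at 1.95). Starts 1.35 to 1.8. Stiff hinge (0.09 N m): it stays at any angle and must be pushed all the way down, about 1 N at its free edge.
- lid_hinge (a point): Centre of the lid's hinge line, at grinder x 74, y 0, z 213; the line runs along grinder y.
- lid_edge (a point): Middle of the lid's free edge, on its outer (upper) face. Lid: plate 108 mm from hinge to free edge, 104 wide, 6 thick, outer face 6 mm above the hinge line when shut; a 30 mm wide lip projects 11 mm from the free edge at grinder y -35 to -5. Open, its outer face looks to grinder +x, away from the drawer.
- latch (a joint): Steel swing latch on the hopper's front: flat arm 12 mm wide, 8 thick (z 223 to 231, 4 above the shut lid), turning level about an upright pivot: 0 = pointing to grinder +x, across the lid (stop); grows in rad as it swings clear; 1.57 = pointing to grinder +y (stop at 1.75). Starts 1.3 to 1.6. Drag about 1 N at the peg; stays where it is left.
- latch_pivot (a point): The latch's pivot, top of the arm: grinder x -42, y 30, z 231.
- latch_peg (a point): Top centre of the round thumb peg that stands up near the end of the latch arm: peg 12 mm in diameter, 36 mm from the pivot, standing 18 mm above the arm's top (peg top at z 249).
- side_lever (a joint): The grinder's start lever, a 50 mm lever with a black ball, on the grinder's +y side: 0 = off (up, as it starts), grows in rad as it tips forward and down (0.9 at most). To be left alone.
- lever_tip (a point): Centre of the side lever's 16 mm ball: grinder x 17, y 83, z 166.
- cup_lower: Glass espresso cup, 66 mm tall, 74 mm across the rim, 44 mm at the foot, standing near the drawer on the grinder's +y side; origin under its foot. Bystander.
- cup_upper: Same glass cup, stacked in the lower one, 22 mm higher (the stack is 88 mm tall). Bystander.
- pitcher: Stainless milk pitcher, 88 mm across, 105 mm tall, handle out to 76 mm from its axis on its own +y; origin under its centre. Bystander, either in front of the drawer or behind the grinder.
- bowl: Charcoal ceramic bowl, 130 mm across, 55 mm tall; origin under its centre. Bystander, in the other of those two places.
- scoop: Yellow plastic scoop, cup 44 mm across and 28 mm tall (origin under it), flat handle out to 104 mm along its own -x; lies near the drawer on the grinder's -y side. Bystander.
- tamper: Steel tamper standing on its 54 mm base, 85 mm tall; origin under its centre. Bystander on the grinder's +y side.
- jar: White sugar jar with wooden cap, 60 mm across, 95 mm tall; origin under its centre. Bystander on the grinder's +y side; it and the tamper may have changed places.

How it is judged:
By the outcome, as a careful person would: the job done as asked, in the order asked, and still so for the second after the job is handed in, with the robot touching nothing.
It also fails if it takes over 54 s, if anything falls off the work surface, if the arm or the gripper's body presses on something with over 40 N, if the wrist force passes 120 N, or if a joint passes its speed limit or range.

## Working session

There is one attempt and no reset: what is moved stays moved. The work goes in short steps, Python scripts to look and compute and a tool call to move; the robot and the scene stay as the last step left them, time stands still between calls to the robot, and variables do not carry over. Pictures are saved under pics/ and viewed, at most 10 in all, crops included, and the job is handed in when it is done.

Besides the shell and the picture viewer there is one more tool, called after "Request:" as name([rows], argument=value, ...), one row to a line, values as JSON. move_arm: Moves the arm, as the interface text tells. Its arguments: {"type":"object","properties":{"targets":{"type":"array"},"grip_force":{"type":"number"}},"required":["targets"]}

```bash
mkdir -p pics; cat > h.py <<'E'
import numpy as np, cv2
from station import ctrl
from scipy.spatial.transform import Rotation as R
def cam(name):
    o=ctrl.get_obs(); p,d=ctrl.camera(name); P=ctrl.camera_params(name)
    K=np.array(P['intrinsics']);k1=P['k1']
    if name=='wrist':
        T=np.eye(4);T[:3,:3]=R.from_euler('xyz',o['eef_rot']).as_matrix();T[:3,3]=o['ee_pos'];T=T@np.array(P['T_tool_cam'])
    else:
        W=np.eye(4);W[:3,:3]=R.from_rotvec(np.ravel(P['rvec'])).as_matrix();W[:3,3]=np.ravel(P['tvec']);T=np.linalg.inv(W)
    return p,d,K,k1,T
def ray(px,K,k1,T):
    u=np.atleast_2d(np.asarray(px,float)); 
    s=cv2.undistortPoints(u.reshape(-1,1,2),K,np.array([k1,0,0,0.])).reshape(-1,2)
    return np.c_[s,np.ones(len(s))]@T[:3,:3].T, T[:3,3]
def pts(px,dep,K,k1,T):
    r,o=ray(px,K,k1,T); return o+r*np.atleast_1d(dep)[:,None]
def atz(px,z,K,k1,T):
    r,o=ray(px,K,k1,T); return o+r*((z-o[2])/r[:,2])[:,None]
def proj(X,K,k1,T):
    W=np.linalg.inv(T); return cv2.projectPoints(np.atleast_2d(X).astype(float),cv2.Rodrigues(W[:3,:3])[0],W[:3,3],K,np.array([k1,0,0,0.]))[0].reshape(-1,2)
E
cat > a.py <<'E'
from h import *
for n in ['top','side']:
    p,d,*C=cam(n); cv2.imwrite(f'pics/{n}0.png',cv2.resize(p[:,:,::-1],(800,600)))
    np.savez(f'{n}0.npz',p=p,d=d,K=C[0],k1=C[1],T=C[2])
    print(n,C[2].round(3).tolist())
    for t in ['drawer_knob','lid_hinge','lid_edge','latch_pivot','latch_peg','hopper_rim','lever_tip','grinder','cup_lower','pitcher','bowl','scoop','tamper','jar']:
        r=ctrl.tip_of(n,t)
        for q in r[:2]:
            u=np.array(q['point']);i=np.clip(u.round().astype(int),0,[511,383]);dd=d[i[1],i[0]]
            print(t,round(q['score'],2),u.round(1),pts(u,dd,*C)[0].round(3))
E
python3 a.py
```

```text
top [[-0.026, -0.999, 0.045, 0.513], [-1.0, 0.027, 0.003, 0.069], [-0.004, -0.045, -0.999, 1.438], [0.0, 0.0, 0.0, 1.0]]
drawer_knob 0.8 [245.  212.5] [0.533 0.093 0.001]
drawer_knob 0.68 [303.5 199.7] [ 0.56  -0.065  0.182]
lid_hinge 0.57 [337.1 191.1] [ 0.579 -0.148  0.213]
lid_edge 0.87 [360.8 188. ] [ 0.598 -0.259 -0.002]
latch_pivot 0.69 [290.9 185. ] [ 0.602 -0.036  0.145]
latch_peg 0.62 [295.1 176.5] [ 0.617 -0.039  0.241]
hopper_rim 0.88 [322.5 194. ] [ 0.575 -0.117  0.168]
lever_tip 0.43 [309.8 164. ] [ 0.655 -0.086  0.169]
grinder 0.58 [303.2 202.1] [ 0.553 -0.061  0.209]
pitcher 0.77 [174.6 215.3] [0.53  0.305 0.002]
tamper 0.85 [332.9 147.3] [ 0.721 -0.176  0.015]
tamper 0.59 [391.  190.8] [ 0.586 -0.349  0.008]
jar 0.95 [299.5 147. ] [ 0.713 -0.068  0.093]
side [[0.899, 0.257, -0.353, 1.042], [0.437, -0.521, 0.733, -0.928], [0.004, -0.814, -0.581, 0.923], [0.0, 0.0, 0.0, 1.0]]
lid_hinge 0.6 [220.4 214.2] [ 0.581 -0.167  0.217]
lid_edge 0.86 [212.5 178.5] [ 0.577 -0.187  0.33 ]
lid_edge 0.56 [277.6 183.7] [0.547 0.26  0.027]
latch_pivot 0.69 [249.7 184. ] [ 0.596 -0.041  0.23 ]
latch_peg 0.67 [262.9 184.5] [ 0.485  0.279 -0.007]
latch_peg 0.22 [219.5 215.7] [ 0.572 -0.157  0.202]
hopper_rim 0.56 [230.  199.8] [ 0.609 -0.169  0.27 ]
hopper_rim 0.46 [259.7 218.4] [ 0.647 -0.089  0.17 ]
lever_tip 0.47 [261.6 222.7] [ 0.654 -0.093  0.162]
grinder 0.96 [230.3 258.8] [ 0.608 -0.175  0.09 ]
grinder 0.19 [215.5 180.9] [ 0.334  0.219 -0.001]
cup_lower 0.74 [292.6 227.2] [0.673 0.082 0.023]
pitcher 0.61 [273.7 180.5] [0.533 0.259 0.036]
bowl 0.92 [187.7 330.3] [ 0.588 -0.353  0.005]
bowl 0.72 [251.1 178.5] [ 0.437  0.285 -0.001]
scoop 0.26 [269.3 304.2] [ 0.731 -0.208  0.019]
scoop 0.23 [251.  181.3] [ 0.443  0.272 -0.002]
tamper 0.69 [294.1 223.3] [0.677 0.081 0.039]
tamper 0.64 [269.3 306.1] [ 0.733 -0.212  0.017]
jar 0.58 [287.8 272.1] [ 0.733 -0.097  0.028]
```

View pics/top0.png

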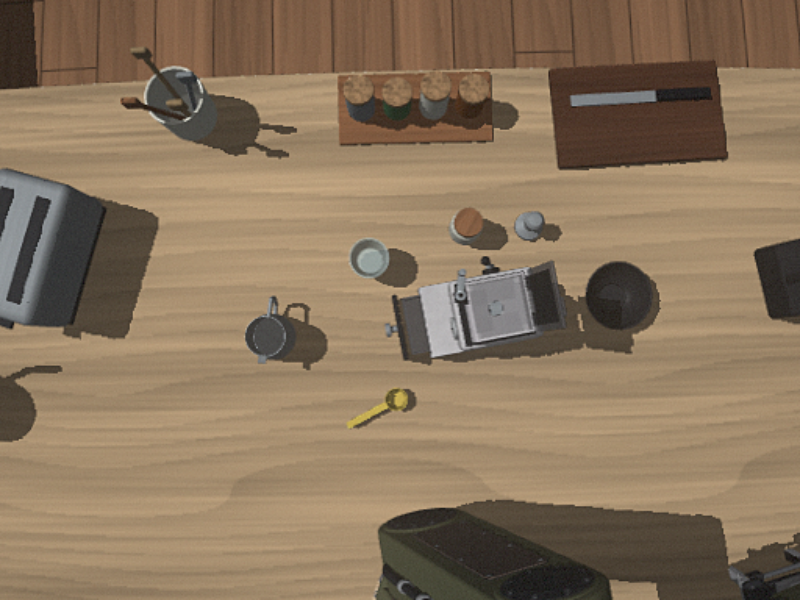

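View pics/side0.png

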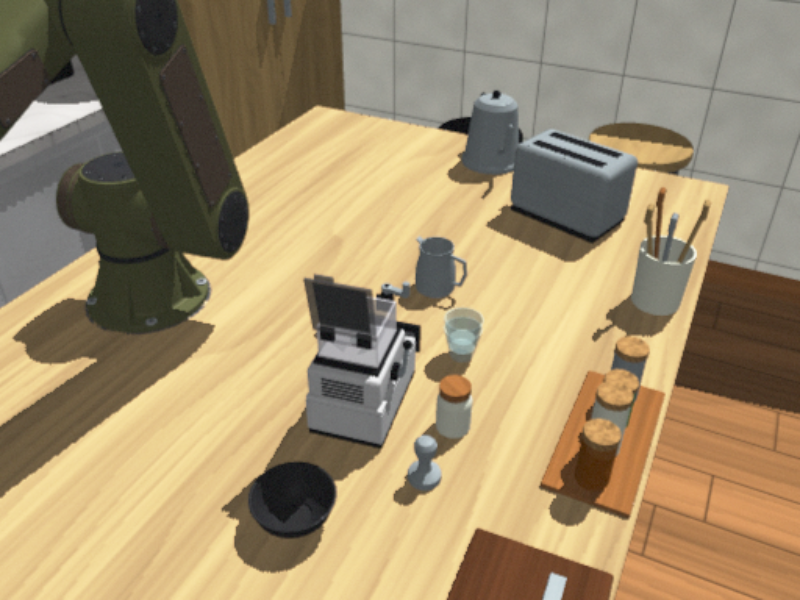

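The top view shows the drawer out at about (388,330), the lid open to the right at about (545,297) and the latch peg at about (461,276). The pitcher stands in front of the drawer and the bowl is behind. In the side view the lid is upright at about (343,305) and the latch sticks out near (400,290).

```bash
cat > fit.py <<'E'
from h import *
from scipy.optimize import least_squares
def model(p):
    x,y,yaw,d,l,a=p
    G={'hopper_rim':(20,0,212),'drawer_knob':(-132-d*1e3,0,46),'lid_hinge':(74,0,213),'lever_tip':(17,83,166),'latch_pivot':(-42,30,231),
     'latch_peg':(-42+36*np.cos(a),30+36*np.sin(a),249),
     'lid_edge':(74-108*np.cos(l)+6*np.sin(l),0,213+108*np.sin(l)+6*np.cos(l)),'grinder':(0,0,0)}
    c,s=np.cos(yaw),np.sin(yaw)
    return {k:np.array([x+(c*v[0]-s*v[1])/1e3,y+(s*v[0]+c*v[1])/1e3,v[2]/1e3]) for k,v in G.items()}
def fit(obs,p0,fs=3):
    def f(p):
        m=model(p); r=[]
        for n,t,u,w,C in obs: r+=list((proj(m[t],*C)[0]-u)*w)
        return np.array(r)
    s=least_squares(f,p0,loss='soft_l1',f_scale=fs)
    return s.x,f(s.x).reshape(-1,2)
E
cat > b.py <<'E'
from fit import *
O={'top':{'drawer_knob':(246.5,212),'lid_hinge':(337.1,191.1),'latch_pivot':(290.9,185),'latch_peg':(295.1,176.5),'hopper_rim':(322.5,194),'lever_tip':(309.8,164)},
'side':{'lid_hinge':(220.4,214.2),'lid_edge':(212.5,178.5),'latch_pivot':(249.7,184),'latch_peg':(262.9,184.5),'lever_tip':(261.6,222.7)}}
obs=[]
for n in O:
    z=np.load(n+'0.npz');C=(z['K'],float(z['k1']),z['T'])
    obs+=[(n,t,np.array(u),1,C) for t,u in O[n].items()]
p,r=fit(obs,[.58,-.09,-1.45,.05,1.6,1.4])
print(p.round(4))
for o,q in zip(obs,r): print(o[0],o[1],q.round(1))
# bystanders with depth
z=np.load('top0.npz');C=(z['K'],float(z['k1']),z['T']);d=z['d']
v,u=np.mgrid[:384,:512];P=pts(np.c_[u.ravel(),v.ravel()],d.ravel(),*C).reshape(384,512,3)
c,s=np.cos(p[2]),np.sin(p[2])
Q=P.copy();Q[...,0]-=p[0];Q[...,1]-=p[1]
g=np.stack([c*Q[...,0]+s*Q[...,1],-s*Q[...,0]+c*Q[...,1],P[...,2]],-1)*1e3
for lo,hi in [(135,152),(82,94)]:
    m=(abs(g[...,0])<200)&(abs(g[...,1])<75)&(g[...,2]>lo)&(g[...,2]<hi); h=g[m]
    print(lo,m.sum(),np.percentile(h,[2,50,98],axis=0).round(0).tolist())
m=((P[...,2]>.012)&(d>0)).astype(np.uint8)
n,L,st,ce=cv2.connectedComponentsWithStats(m)
for i in range(1,n):
    if st[i,4]>40:
        h=P[L==i]
        if abs(h[:,0].mean()-.55)<.25 and abs(h[:,1].mean())<.45: print(st[i,4],h.min(0).round(3),h.max(0).round(3))
E
python3 b.py
```

```text
[ 0.5674 -0.084  -1.4273  0.0423  1.6811  1.3743]
top drawer_knob [-0.4 -2.9]
top lid_hinge [3.4 0.2]
top latch_pivot [3.8 2. ]
top latch_peg [ 0.6 -4.4]
top hopper_rim [-2.7  0.9]
top lever_tip [1.1 1.4]
side lid_hinge [ 1.1 -1.5]
side lid_edge [4.3 1.5]
side latch_pivot [-1.  -1.5]
side latch_peg [-1.7 -3.9]
side lever_tip [-0.1 -2.3]
135 579 [[-50.0, -64.0, 136.0], [-15.0, -21.0, 144.0], [87.0, 59.0, 152.0]]
82 801 [[-99.0, -68.0, 83.0], [-75.0, -5.0, 88.0], [-3.0, 58.0, 93.0]]
382 [ 0.698 -0.095  0.012] [ 0.754 -0.04   0.103]
262 [ 0.706 -0.216  0.012] [ 0.755 -0.164  0.091]
530 [0.633 0.077 0.034] [0.705 0.148 0.099]
4574 [ 0.485 -0.188  0.014] [0.655 0.056 0.336]
1133 [ 0.527 -0.413  0.012] [ 0.654 -0.287  0.062]
463 [0.483 0.258 0.013] [0.605 0.345 0.111]
196 [0.481 0.047 0.027] [0.599 0.086 0.082]
187 [0.356 0.051 0.012] [0.428 0.165 0.033]
```

```bash
cat >> h.py <<'E'
def rows(goals,base=None):
    """goals: list of (world pos, R matrix or None) -> print shift(units of 50mm)+rotvec from current pose"""
    o=ctrl.get_obs();R0=R.from_euler('xyz',o['eef_rot']).as_matrix();p0=np.array(o['ee_pos'])
    for g,Rg in goals:
        s=R0.T@(np.array(g)-p0)/.05; w=R.from_matrix(R0.T@Rg).as_rotvec() if Rg is not None else np.zeros(3)
        print(s.round(2).tolist(),w.round(3).tolist())
def toolR(ang): # pointing down, tool x axis at world heading ang
    x=np.array([np.cos(ang),np.sin(ang),0]);z=np.array([0,0,-1.]);return np.c_[x,np.cross(z,x),z]
E
python3 - <<'E'
from fit import *
o=ctrl.get_obs();print(o['eef_rot'],o['ee_pos']);print(R.from_euler('xyz',o['eef_rot']).as_matrix().round(3))
print(np.array(ctrl.camera_params('wrist')['T_tool_cam']).round(3),ctrl.camera_params('wrist')['intrinsics'])
m=model([ 0.5674,-0.084,-1.4273,0.0423,1.6811,1.3743])
for k in m: print(k,m[k].round(3))
for a in (-1.4273,-1.4273+np.pi): rows([((.42,-.02,.45),toolR(a))])
E
```

```text
[-3.14151565e+00  3.17180245e-06  2.22787682e-01] [ 0.1215092  -0.53638611  0.21944208]
[[ 0.975  0.221 -0.   ]
 [ 0.221 -0.975  0.   ]
 [-0.    -0.    -1.   ]]
[[-0.    -0.958 -0.287  0.084]
 [ 1.    -0.     0.     0.001]
 [-0.    -0.287  0.958 -0.165]
 [ 0.     0.     0.     1.   ]] [[295.24444817   0.         254.92394054]
 [  0.         295.24444817 193.31557067]
 [  0.           0.           1.        ]]
hopper_rim [ 0.57  -0.104  0.212]
drawer_knob [0.542 0.089 0.046]
lid_hinge [ 0.578 -0.157  0.213]
lever_tip [ 0.652 -0.089  0.166]
latch_pivot [ 0.591 -0.038  0.231]
latch_peg [ 0.627 -0.04   0.249]
lid_edge [ 0.581 -0.175  0.32 ]
grinder [ 0.567 -0.084  0.   ]
[8.1, -8.75, -4.61] [-0.0, 0.0, 1.65]
[8.1, -8.75, -4.61] [-0.0, -0.0, -1.492]
```

```bash
python3 - <<'E'
from h import *
rows([((.559,-.025,.45),toolR(1.714))])
E
```

```text
[10.79, -8.04, -4.61] [-0.0, -0.0, -1.491]
```

Request:
move_arm([
  [-1,0,0,-1,0,0,0],
  [-1,0,0,-2,0,0,-0.1],
  [-1,0.5,-0.5,-3,0,0,-0.2],
  [-1,10.8,-8.0,-4.6,0,0,-1.49],
  [-1,10.8,-8.0,-4.6,0,0,-1.49],
  [-1,10.8,-8.0,-4.6,0,0,-1.49],
  [-1,10.8,-8.0,-4.6,0,0,-1.49],
  [-1,10.8,-8.0,-4.6,0,0,-1.49],
  [-1,10.8,-8.0,-4.6,0,0,-1.49],
  [-1,10.8,-8.0,-4.6,0,0,-1.49],
  [-1,10.8,-8.0,-4.6,0,0,-1.49],
  [-1,10.8,-8.0,-4.6,0,0,-1.49],
], grip_force=5)

```text
time_s: 2.7
ee_pos: [0.4307, -0.1741, 0.4226]
eef_rot: [3.141, 0.0, 1.719]
force: [0.7, -0.6, 0.8]
grip_width: 0.0022
grip_force: 0.0
```

```bash
python3 - <<'E'
from h import *
rows([((.559,-.025,.45),toolR(1.714))])
E
```

```text
[2.57, 2.98, -0.55] [0.001, 0.0, 0.005]
```

Request:
move_arm([
  [-1,0.9,1,-0.5,0,0,0],
  [-1,1.8,2,-0.5,0,0,0],
  [-1,2.6,3,-0.5,0,0,0],
  [-1,2.6,3,-0.5,0,0,0],
  [-1,2.6,3,-0.5,0,0,0],
  [-1,2.6,3,-0.5,0,0,0],
  [-1,2.6,3,-0.5,0,0,0],
])

```text
time_s: 3.4
ee_pos: [0.5595, -0.0268, 0.4474]
eef_rot: [3.141, 0.0, 1.712]
force: [0.7, -0.0, 1.4]
grip_width: 0.0005
grip_force: 0.0
```

```bash
cat > c.py <<'E'
import sys
from fit import *
n='wrist'; tag=sys.argv[1]
p,d,*C=cam(n); print(ctrl.get_obs()['ee_pos'],C[2][:3,3].round(3))
np.savez(f'{tag}.npz',p=p,d=d,K=C[0],k1=C[1],T=C[2])
im=p[:,:,::-1].copy()
m=model([ 0.5674,-0.084,-1.4273,0.0423,1.6811,1.3743])
for t in ['drawer_knob','lid_hinge','lid_edge','latch_pivot','latch_peg','hopper_rim','lever_tip']:
    print(t,'pred',proj(m[t],*C)[0].round(0))
    for q in ctrl.tip_of(n,t)[:2]:
        u=np.array(q['point']);i=np.clip(u.round().astype(int),0,[511,383]);print('  ',round(q['score'],2),u.round(1),pts(u,d[i[1],i[0]],*C)[0].round(3))
cv2.imwrite(f'pics/{tag}.png',cv2.resize(im,(800,600)))
E
python3 c.py w1
```

```text
[ 0.55933642 -0.02706448  0.44758641] [0.548 0.055 0.613]
drawer_knob pred [254.  85.]
   0.91 [252.6  88.1] [0.54  0.083 0.058]
lid_hinge pred [255. 254.]
   0.71 [251.8 169.6] [ 0.557 -0.043  0.15 ]
lid_edge pred [255. 312.]
   0.78 [251.4 315.3] [0.555 0.003 0.548]
   0.56 [251.5  85.1] [0.536 0.091 0.001]
latch_pivot pred [277. 182.]
   0.85 [270.1 180.7] [ 0.582 -0.037  0.231]
   0.61 [185.1  84.1] [0.409 0.074 0.003]
latch_peg pred [305. 191.]
   0.62 [299.3 190.2] [ 0.619 -0.04   0.25 ]
   0.3 [253.7 222.3] [ 0.572 -0.125  0.169]
hopper_rim pred [255. 220.]
lever_tip pred [307. 208.]
   0.43 [306.3 206.5] [ 0.65  -0.085  0.173]
   0.26 [253.2  87.5] [0.541 0.084 0.058]
```

View pics/w1.png

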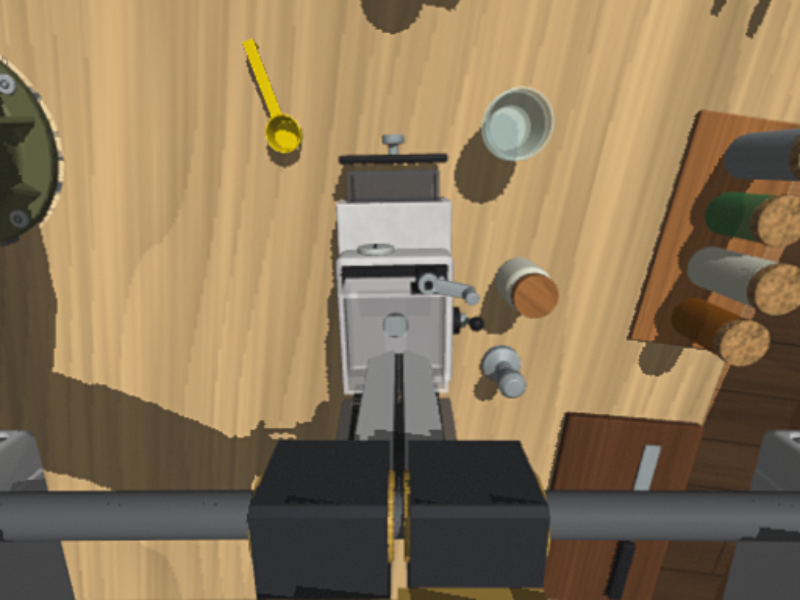

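The view shows the knob at about (393,138), the latch pivot at (428,284) and its peg at (473,296), with the lever ball at (477,324). The grinder sits a few mm left of my prediction, so I'm refining the pose with depth.

```bash
python3 - <<'E'
from fit import *
p=[ 0.5674,-0.084,-1.4273]
z=np.load('w1.npz');C=(z['K'],float(z['k1']),z['T']);d=z['d']
v,u=np.mgrid[:384,:512];P=pts(np.c_[u.ravel(),v.ravel()],d.ravel(),*C)
P=P[(d.ravel()>.05)]
def G(P,p):
    c,s=np.cos(p[2]),np.sin(p[2]);Q=P-[p[0],p[1],0]
    return np.c_[c*Q[:,0]+s*Q[:,1],-s*Q[:,0]+c*Q[:,1],Q[:,2]]*1e3
g=G(P,p)
def ext(name,zl,xl,yl):
    m=(g[:,2]>zl[0])&(g[:,2]<zl[1])&(g[:,0]>xl[0])&(g[:,0]<xl[1])&(g[:,1]>yl[0])&(g[:,1]<yl[1]);h=g[m]
    if len(h)>5: print(name,m.sum(),np.percentile(h,[3,50,97],axis=0).round(1).tolist())
ext('housing top',(82,93),(-110,-40),(-80,80))
ext(' near front',(82,93),(-100,-85),(-80,80))
ext(' near back',(82,93),(-75,-60),(-80,80))
ext('motor top',(140,151),(-60,-32),(-80,80))
ext('hopper rim',(206,216),(-40,60),(-60,60))
ext('hopper sides',(206,216),(-20,20),(-60,60))
ext('knob/panel',(35,62),(-190,-158),(-40,40))
ext('panel',(70,82),(-190,-120),(-80,80))
ext('bracket',(210,223),(-60,-25),(0,60))
ext('latch arm',(225,236),(-60,0),(0,80))
ext('peg',(243,256),(-60,0),(0,80))
ext('lever',(160,182),(0,40),(70,100))
ext('table',(-8,8),(-400,-200),(-100,100))
E
```

```text
housing top 2098 [[-98.8, -66.7, 86.0], [-74.9, -2.9, 88.2], [-50.0, 55.8, 89.9]]
 near front 649 [[-98.9, -65.7, 86.0], [-92.1, -6.2, 88.1], [-85.2, 54.9, 90.0]]
 near back 655 [[-74.8, -65.6, 86.2], [-67.7, -4.6, 88.2], [-60.5, 55.7, 90.0]]
motor top 569 [[-49.0, -62.3, 140.5], [-43.2, -5.8, 144.5], [-33.3, 52.4, 150.8]]
hopper rim 567 [[-30.0, -53.5, 207.3], [-10.9, -17.7, 212.1], [56.3, 45.9, 213.8]]
hopper sides 162 [[-18.6, -53.8, 209.6], [-0.5, -50.0, 212.4], [18.5, 45.4, 213.7]]
knob/panel 104 [[-172.8, -18.7, 47.1], [-167.6, -7.0, 56.0], [-159.5, 4.6, 59.5]]
panel 424 [[-150.6, -63.2, 73.9], [-145.6, -7.7, 76.8], [-140.7, 49.4, 78.8]]
bracket 142 [[-50.4, 2.0, 210.7], [-31.7, 17.3, 213.4], [-27.0, 41.1, 218.6]]
latch arm 321 [[-50.3, 18.0, 227.1], [-40.7, 35.3, 231.2], [-32.4, 58.1, 233.2]]
peg 70 [[-39.9, 54.8, 245.0], [-35.1, 59.7, 248.9], [-29.8, 64.6, 250.3]]
lever 76 [[8.8, 72.1, 167.2], [13.8, 78.4, 171.8], [21.0, 86.0, 174.4]]
table 7812 [[-318.3, -94.0, -2.0], [-264.5, -0.5, 0.1], [-204.6, 93.9, 2.1]]
```

```bash
cat >> fit.py <<'E'
p6=[.563,-.0846,-1.412,.041,1.68,1.37]
def W(x,y,z):
    c,s=np.cos(p6[2]),np.sin(p6[2]); return np.array([p6[0]+(c*x-s*y)/1e3,p6[1]+(s*x+c*y)/1e3,z/1e3])
RT=toolR(p6[2]+np.pi)
E
sed -i 's/^def model/from h import *\ndef model/' fit.py
python3 - <<'E'
from fit import *
rows([(W(-206,0,350),RT),(W(-206,0,49),RT),(W(-183,0,49),RT),(W(-142,0,49),RT)])
E
```

```text
[2.96, -0.17, 1.94] [0.0, 0.0, -0.017]
[2.96, -0.17, 7.96] [0.0, 0.0, -0.017]
[2.5, -0.17, 7.96] [0.0, 0.0, -0.017]
[1.68, -0.15, 7.96] [0.0, 0.0, -0.017]
```

Request:
move_arm([
  [-1,0.9,-0.05,0.3,0,0,-0.017],
  [-1,1.8,-0.1,0.9,0,0,-0.017],
  [-1,2.6,-0.17,1.7,0,0,-0.017],
  [-1,2.96,-0.17,2.6,0,0,-0.017],
  [-1,2.96,-0.17,3.6,0,0,-0.017],
  [-1,2.96,-0.17,4.6,0,0,-0.017],
  [-1,2.96,-0.17,5.6,0,0,-0.017],
  [-1,2.96,-0.17,6.5,0,0,-0.017],
  [-1,2.96,-0.17,7.4,0,0,-0.017],
  [-1,2.96,-0.17,7.9,0,0,-0.017],
  [-1,2.96,-0.17,7.96,0,0,-0.017],
  [-1,2.96,-0.17,7.96,0,0,-0.017],
])

```text
time_s: 5.0
ee_pos: [0.5309, 0.1192, 0.0496]
eef_rot: [3.141, -0.0, 1.73]
force: [0.8, 0.9, 0.1]
grip_width: 0.0005
grip_force: 0.0
```

```bash
python3 - <<'E'
from fit import *
rows([(W(-206,0,49),RT),(W(-183,0,49),RT),(W(-142,0,49),RT)])
E
```

```text
[-0.01, -0.01, 0.01] [0.0, -0.0, 0.0]
[-0.47, -0.01, 0.01] [0.0, -0.0, 0.0]
[-1.29, -0.01, 0.01] [0.0, -0.0, 0.0]
```

Gentle push, stopping just before home.

Request:
move_arm([
  [-1,-0.25,0,0,0,0,0],
  [-1,-0.4,0,0,0,0,0],
  [-1,-0.5,0,0,0,0,0],
  [-1,-0.6,0,0,0,0,0],
  [-1,-0.7,0,0,0,0,0],
  [-1,-0.8,0,0,0,0,0],
  [-1,-0.9,0,0,0,0,0],
  [-1,-1.0,0,0,0,0,0],
  [-1,-1.1,0,0,0,0,0],
  [-1,-1.18,0,0,0,0,0],
  [-1,-1.24,0,0,0,0,0],
  [-1,-1.24,0,0,0,0,0],
])

```text
time_s: 6.2
ee_pos: [0.5404, 0.0575, 0.049]
eef_rot: [-3.141, 0.0, 1.729]
force: [0.2, 0.0, -0.8]
grip_width: 0.0005
grip_force: 0.0
```

Request:
move_arm([
  [-1,-0.02,0,0,0,0,0],
  [-1,-0.04,0,0,0,0,0],
  [-1,-0.06,0,0,0,0,0],
  [-1,-0.06,0,0,0,0,0],
])

```text
time_s: 6.6
ee_pos: [0.5405, 0.0559, 0.0489]
eef_rot: [-3.141, -0.001, 1.73]
force: [-1.2, 7.0, 0.1]
grip_width: 0.0005
grip_force: 3.9
```

Request:
move_arm([
  [-1,-0.02,0,0,0,0,0],
  [-1,-0.04,0,0,0,0,0],
  [-1,-0.04,0,0,0,0,0],
])

```text
time_s: 6.9
ee_pos: [0.5406, 0.0557, 0.0489]
eef_rot: [-3.141, -0.004, 1.73]
force: [-5.0, 21.7, 2.2]
grip_width: 0.0004
grip_force: 11.3
```

```bash
python3 - <<'E'
from fit import *
rows([(W(-165,0,49),RT),(W(-165,0,460),RT),(W(135,-10,460),RT),(W(135,-10,309),RT)])
E
```

```text
[0.46, -0.0, 0.0] [-0.001, -0.004, 0.001]
[0.49, -0.01, -8.22] [-0.001, -0.004, 0.001]
[-5.51, -0.21, -8.24] [-0.001, -0.004, 0.001]
[-5.52, -0.21, -5.22] [-0.001, -0.004, 0.001]
```

Request:
move_arm([
  [-1,0.3,0,0,0,0,0],
  [-1,0.6,0,0,0,0,0],
  [-1,0.6,0,-1,0,0,0],
  [-1,0.6,0,-2,0,0,0],
  [-1,0.6,0,-3,0,0,0],
  [-1,0.6,0,-4,0,0,0],
  [-1,0.5,0,-5,0,0,0],
  [-1,0.5,0,-6,0,0,0],
  [-1,0.5,0,-7,0,0,0],
  [-1,0.3,0,-8,0,0,0],
  [-1,0.3,0,-8.24,0,0,0],
  [-1,0.3,0,-8.24,0,0,0],
])

```text
time_s: 8.1
ee_pos: [0.5389, 0.0682, 0.463]
eef_rot: [3.138, 0.001, 1.73]
force: [-0.5, 0.3, -0.8]
grip_width: 0.0006
grip_force: 0.0
```

```bash
python3 - <<'E'
from fit import *
p,d,*C=cam('wrist');np.savez('w2.npz',p=p,d=d,K=C[0],k1=C[1],T=C[2])
z={'K':C[0]};v,u=np.mgrid[:384,:512];P=pts(np.c_[u.ravel(),v.ravel()],d.ravel(),*C)
c,s=np.cos(p6[2]),np.sin(p6[2]);Q=P-[p6[0],p6[1],0];g=np.c_[c*Q[:,0]+s*Q[:,1],-s*Q[:,0]+c*Q[:,1],Q[:,2]]*1e3
m=(d.ravel()>.05)
def ext(n,zl,xl,yl):
    k=m&(g[:,2]>zl[0])&(g[:,2]<zl[1])&(g[:,0]>xl[0])&(g[:,0]<xl[1])&(g[:,1]>yl[0])&(g[:,1]<yl[1]);h=g[k]
    if len(h)>5: print(n,k.sum(),np.percentile(h,[3,50,97],axis=0).round(1).tolist())
ext('panel',(70,82),(-190,-100),(-80,80));ext('housing',(82,93),(-110,-55),(-80,80));ext('lid',(235,350),(40,140),(-70,70));ext('lidtop',(310,350),(40,140),(-70,70));ext('knob',(30,62),(-160,-112),(-20,20));ext('peg',(243,256),(-60,0),(0,90));ext('lever',(160,182),(0,40),(70,100))
rows([(W(135,-10,460),RT),(W(135,-10,309),RT)])
E
```

```text
panel 345 [[-109.7, -57.4, 70.7], [-105.5, 2.0, 76.6], [-101.0, 57.1, 78.7]]
housing 1554 [[-99.3, -60.7, 85.4], [-78.6, 0.0, 88.3], [-56.6, 60.6, 90.1]]
lid 189 [[84.9, -5.5, 292.1], [90.9, -0.2, 310.4], [95.8, 6.4, 323.9]]
lidtop 98 [[89.9, -5.5, 310.3], [92.5, -0.2, 316.9], [96.3, 6.4, 328.1]]
knob 108 [[-131.7, -11.8, 40.5], [-126.6, 0.1, 53.3], [-113.5, 12.0, 59.6]]
peg 62 [[-39.5, 59.9, 243.2], [-35.2, 64.4, 248.8], [-29.2, 70.0, 250.2]]
lever 40 [[11.6, 76.4, 167.8], [16.1, 84.2, 172.8], [20.7, 89.9, 175.2]]
[-5.8, -0.21, 0.02] [0.0, 0.0, 0.0]
[-5.79, -0.21, 3.04] [0.0, 0.0, 0.0]
```

Request:
move_arm([
  [-1,-1,0,0,0,0,0],
  [-1,-2,-0.1,0,0,0,0],
  [-1,-3,-0.2,0,0,0,0],
  [-1,-4,-0.2,0,0,0,0],
  [-1,-5,-0.2,0,0,0,0],
  [-1,-5.8,-0.2,0,0,0,0],
  [-1,-5.8,-0.2,0.3,0,0,0],
  [-1,-5.8,-0.2,1.2,0,0,0],
  [-1,-5.8,-0.2,2.1,0,0,0],
  [-1,-5.8,-0.2,2.8,0,0,0],
  [-1,-5.8,-0.2,3.05,0,0,0],
  [-1,-5.8,-0.2,3.05,0,0,0],
])

```text
time_s: 9.35
ee_pos: [0.5744, -0.2195, 0.3065]
eef_rot: [-3.138, -0.002, 1.73]
force: [-1.3, -0.4, 0.5]
grip_width: 0.0007
grip_force: 0.0
```

```bash
cat > lid.py <<'E'
from fit import *
o=ctrl.get_obs();print(o['ee_pos'],o['force'])
def at(l,s=88):
    x=74-s*np.cos(l)+6*np.sin(l); z=213+s*np.sin(l)+6*np.cos(l); return (W(x+8,-10,z+14),RT)
print('a');rows([at(l) for l in np.linspace(1.5,0,16)])
E
python3 lid.py
```

```text
[ 0.57443601 -0.2195324   0.30654326] [-1.26794139 -0.37199182  0.47919745]
a
[1.07, 0.0, -0.17] [-0.003, -0.002, 0.0]
[1.24, 0.0, -0.16] [-0.003, -0.002, 0.0]
[1.42, 0.0, -0.13] [-0.003, -0.002, 0.0]
[1.59, 0.0, -0.09] [-0.003, -0.002, 0.0]
[1.75, 0.0, -0.03] [-0.003, -0.002, 0.0]
[1.91, 0.0, 0.05] [-0.003, -0.002, 0.0]
[2.06, 0.0, 0.14] [-0.003, -0.002, 0.0]
[2.2, 0.0, 0.25] [-0.003, -0.002, 0.0]
[2.33, 0.0, 0.37] [-0.003, -0.002, 0.0]
[2.44, 0.0, 0.5] [-0.003, -0.002, 0.0]
[2.55, 0.0, 0.65] [-0.003, -0.002, 0.0]
[2.63, 0.0, 0.8] [-0.003, -0.002, 0.0]
[2.7, 0.01, 0.96] [-0.003, -0.002, 0.0]
[2.76, 0.01, 1.13] [-0.003, -0.002, 0.0]
[2.8, 0.01, 1.3] [-0.003, -0.002, 0.0]
[2.82, 0.01, 1.48] [-0.003, -0.002, 0.0]
```

Request:
move_arm([
  [-1,0.3,0,-0.05,0,0,0],
  [-1,0.45,0,-0.1,0,0,0],
  [-1,0.6,0,-0.17,0,0,0],
  [-1,0.75,0,-0.17,0,0,0],
  [-1,0.9,0,-0.17,0,0,0],
  [-1,1.07,0,-0.17,0,0,0],
  [-1,1.24,0,-0.16,0,0,0],
  [-1,1.42,0,-0.13,0,0,0],
  [-1,1.59,0,-0.09,0,0,0],
  [-1,1.75,0,-0.03,0,0,0],
  [-1,1.91,0,0.05,0,0,0],
  [-1,2.06,0,0.14,0,0,0],
])

```text
time_s: 10.55
ee_pos: [0.5584, -0.1176, 0.3012]
eef_rot: [-3.142, -0.0, 1.73]
force: [0.3, 0.8, 1.3]
grip_width: 0.0005
grip_force: 0.5
```

```bash
python3 lid.py | tail -11; python3 - <<'E'
from h import *
p,d,*C=cam('side');cv2.imwrite('pics/s1.png',cv2.resize(p[120:290,140:340,::-1],(706,600)))
E
```

```text
[-0.15, -0.01, -0.06] [-0.0, -0.0, 0.0]
[-0.0, -0.01, 0.03] [-0.0, -0.0, 0.0]
[0.14, -0.01, 0.14] [-0.0, -0.0, 0.0]
[0.27, -0.0, 0.26] [-0.0, -0.0, 0.0]
[0.38, -0.0, 0.39] [-0.0, -0.0, 0.0]
[0.48, -0.0, 0.53] [-0.0, -0.0, 0.0]
[0.57, -0.0, 0.69] [-0.0, -0.0, 0.0]
[0.64, -0.0, 0.85] [-0.0, -0.0, 0.0]
[0.7, -0.0, 1.02] [-0.0, -0.0, 0.0]
[0.74, -0.0, 1.19] [-0.0, -0.0, 0.0]
[0.76, -0.0, 1.36] [-0.0, -0.0, 0.0]
```

View pics/s1.png

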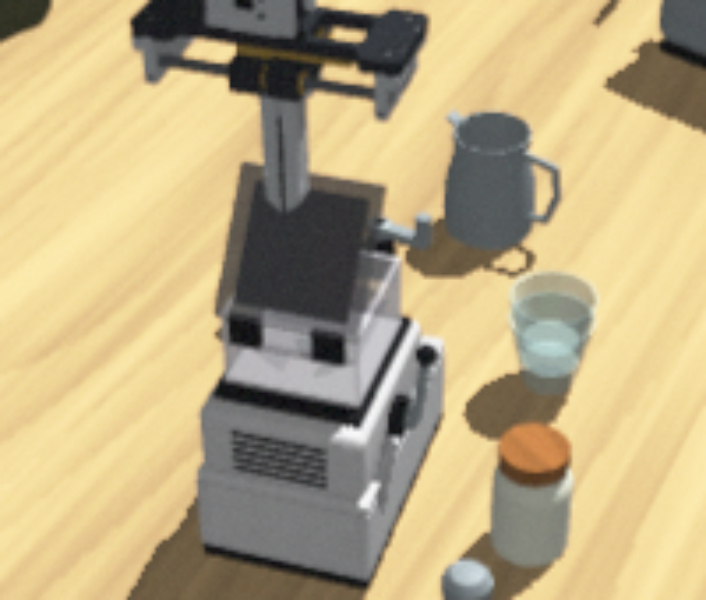

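The lid is being tipped over by the fingertips (contact at about (285,205)), with the latch still clear at (410,235) and nothing else disturbed. I'm continuing the arc.

Request:
move_arm([
  [-1,0.14,0,0.12,0,0,0],
  [-1,0.27,0,0.26,0,0,0],
  [-1,0.38,0,0.39,0,0,0],
  [-1,0.48,0,0.53,0,0,0],
  [-1,0.57,0,0.69,0,0,0],
  [-1,0.64,0,0.85,0,0,0],
  [-1,0.7,0,1.02,0,0,0],
  [-1,0.73,0,1.12,0,0,0],
  [-1,0.74,0,1.2,0,0,0],
  [-1,0.75,0,1.26,0,0,0],
  [-1,0.76,0,1.32,0,0,0],
  [-1,0.76,0,1.34,0,0,0],
])

```text
time_s: 11.8
ee_pos: [0.5525, -0.0809, 0.2343]
eef_rot: [-3.142, -0.0, 1.73]
force: [0.7, 0.7, 0.9]
grip_width: 0.0004
grip_force: 0.3
```

Request:
move_arm([
  [-1,0,0,0.03,0,0,0],
  [-1,0,0,0.05,0,0,0],
  [-1,0,0,0.05,0,0,0],
])

```text
time_s: 12.1
ee_pos: [0.5526, -0.0809, 0.2331]
eef_rot: [3.14, 0.0, 1.73]
force: [-2.9, 0.3, 7.9]
grip_width: 0.0009
grip_force: 4.2
```

Request:
move_arm([
  [-1,0,0,0.02,0,0,0],
  [-1,0,0,0.03,0,0,0],
  [-1,0,0,0.03,0,0,0],
])

```text
time_s: 12.4
ee_pos: [0.5527, -0.0809, 0.2329]
eef_rot: [3.139, 0.001, 1.73]
force: [-8.1, 1.9, 18.0]
grip_width: 0.0006
grip_force: 9.3
```

```bash
cat > latch.py <<'E'
from fit import *
def at(f,gap=0,z=251):
    e=np.array([-np.sin(f),np.cos(f)]);q=np.array([-42,30])+36*np.array([np.cos(f),np.sin(f)])+e*(14+gap)
    return W(q[0],q[1],z),toolR(p6[2]+f+np.pi/2)
if __name__=='__main__':
    import sys
    o=ctrl.get_obs();print(o['ee_pos'],o['force'])
    rows([at(1.37,22,340),at(1.37,22)]);print()
    rows([at(f) for f in np.arange(1.4,-.01,-.1)]+[at(0,-1),at(0,-2)])
E
python3 latch.py|head -3
```

```text
[ 0.55271937 -0.08088213  0.23291431] [-8.08534334  1.87929787 17.99139275]
[1.29, 1.65, -2.14] [0.002, 0.001, 0.201]
[1.3, 1.64, -0.36] [0.002, 0.001, 0.201]
```

Request:
move_arm([
  [-1,0,0,-0.5,0,0,0],
  [-1,0,0,-1.4,0,0,0],
  [-1,0.1,0.1,-2.2,0,0,0],
  [-1,0.7,0.9,-2.2,0,0,0.1],
  [-1,1.3,1.65,-2.2,0,0,0.2],
  [-1,1.3,1.65,-2.2,0,0,0.2],
  [-1,1.3,1.65,-2.2,0,0,0.2],
])

```text
time_s: 13.1
ee_pos: [0.6239, -0.0031, 0.3397]
eef_rot: [-3.14, 0.0, 1.532]
force: [0.5, 0.4, 0.4]
grip_width: 0.0004
grip_force: 0.0
```

```bash
python3 - <<'E'
from latch import *
p,d,*C=cam('side');cv2.imwrite('pics/s2.png',cv2.resize(p[120:290,140:340,::-1],(706,600)))
rows([at(1.37,22)])
r=ctrl.tip_of('side','latch_peg');print([(q['score'],q['point']) for q in r[:2]],proj(model(p6)['latch_peg'],*C))
E
```

```text
[-0.0, -0.0, 1.79] [-0.0, 0.0, 0.002]
[(0.46, [262.9, 184.6]), (0.31, [231.5, 199.9])] [[259.39991385 180.05613847]]
```

View pics/s2.png

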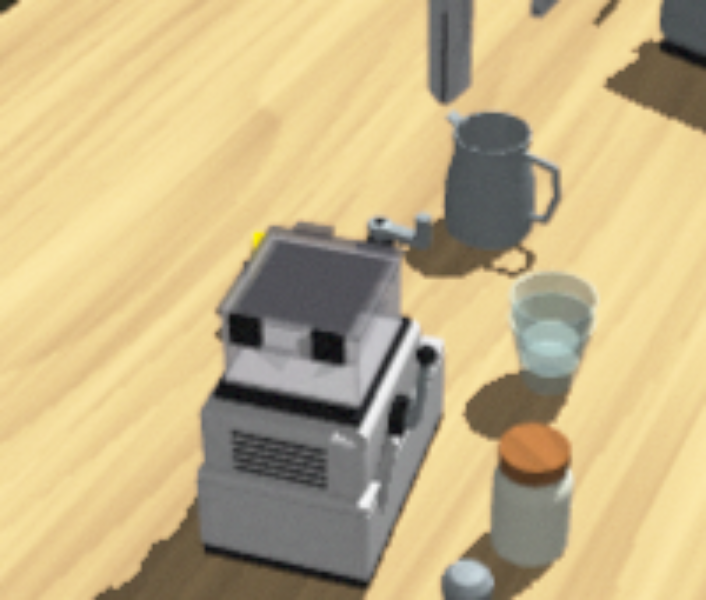

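The lid lies shut. The peg is at crop (423,215), which matches the prediction, so I'm lowering the fingers beside it.

Request:
move_arm([
  [-1,0,0,0.7,0,0,0],
  [-1,0,0,1.3,0,0,0],
  [-1,0,0,1.7,0,0,0],
  [-1,0,0,1.79,0,0,0],
  [-1,0,0,1.79,0,0,0],
])

```text
time_s: 13.7
ee_pos: [0.6234, -0.0043, 0.2517]
eef_rot: [3.141, 0.0, 1.529]
force: [-0.1, 0.0, -0.4]
grip_width: 0.0003
grip_force: 0.0
```

```bash
python3 latch.py
```

```text
[ 0.62342337 -0.00431655  0.25169691] [-0.12787808  0.00706106 -0.36099077]
[0.01, 0.0, -1.77] [0.0, 0.0, 0.0]
[0.01, 0.0, 0.01] [0.0, 0.0, 0.0]

[-0.41, -0.01, 0.01] [0.0, 0.0, -0.03]
[-0.48, 0.02, 0.01] [0.0, 0.0, 0.07]
[-0.56, 0.04, 0.01] [0.0, -0.0, 0.17]
[-0.63, 0.05, 0.01] [0.0, -0.0, 0.27]
[-0.71, 0.05, 0.01] [0.0, -0.0, 0.37]
[-0.79, 0.05, 0.01] [0.0, -0.0, 0.47]
[-0.87, 0.04, 0.01] [0.0, -0.0, 0.57]
[-0.94, 0.02, 0.01] [0.0, -0.0, 0.67]
[-1.01, -0.01, 0.01] [0.0, -0.0, 0.77]
[-1.08, -0.04, 0.01] [0.0, -0.0, 0.87]
[-1.15, -0.08, 0.01] [0.0, -0.0, 0.97]
[-1.21, -0.13, 0.01] [0.0, -0.0, 1.07]
[-1.27, -0.18, 0.01] [0.0, -0.0, 1.17]
[-1.32, -0.24, 0.01] [0.0, -0.0, 1.27]
[-1.36, -0.3, 0.01] [0.0, -0.0, 1.37]
[-1.37, -0.32, 0.01] [0.0, -0.0, 1.37]
[-1.37, -0.34, 0.01] [0.0, -0.0, 1.37]
```

Request:
move_arm([
  [-1,-0.25,0,0,0,0,0],
  [-1,-0.41,0,0,0,0,0],
  [-1,-0.48,0.02,0,0,0,0.07],
  [-1,-0.56,0.04,0,0,0,0.17],
  [-1,-0.63,0.05,0,0,0,0.27],
  [-1,-0.71,0.05,0,0,0,0.37],
  [-1,-0.79,0.05,0,0,0,0.47],
  [-1,-0.87,0.04,0,0,0,0.57],
  [-1,-0.94,0.02,0,0,0,0.67],
  [-1,-1.01,-0.01,0,0,0,0.77],
  [-1,-1.08,-0.04,0,0,0,0.87],
  [-1,-1.08,-0.04,0,0,0,0.87],
])

```text
time_s: 14.9
ee_pos: [0.6195, -0.0585, 0.2519]
eef_rot: [3.141, -0.001, 0.657]
force: [-0.4, 0.6, 0.3]
grip_width: 0.0004
grip_force: 0.0
```

```bash
python3 latch.py|tail -8
```

```text
[-0.0, -0.01, 0.02] [0.001, -0.001, -0.002]
[-0.08, 0.02, 0.02] [0.001, -0.001, 0.098]
[-0.15, 0.03, 0.02] [0.001, -0.001, 0.198]
[-0.23, 0.04, 0.02] [0.001, -0.001, 0.298]
[-0.31, 0.04, 0.02] [0.001, -0.001, 0.398]
[-0.38, 0.04, 0.02] [0.001, -0.001, 0.498]
[-0.4, 0.03, 0.02] [0.001, -0.001, 0.498]
[-0.42, 0.02, 0.02] [0.001, -0.001, 0.498]
```

Request:
move_arm([
  [-1,-0.08,0.02,0,0,0,0.1],
  [-1,-0.15,0.03,0,0,0,0.2],
  [-1,-0.23,0.04,0,0,0,0.3],
  [-1,-0.31,0.04,0,0,0,0.4],
  [-1,-0.36,0.04,0,0,0,0.5],
  [-1,-0.38,0.04,0,0,0,0.5],
  [-1,-0.4,0.03,0,0,0,0.5],
  [-1,-0.4,0.03,0,0,0,0.5],
])

```text
time_s: 15.7
ee_pos: [0.6061, -0.0707, 0.2519]
eef_rot: [3.141, -0.005, 0.164]
force: [13.2, 3.5, -2.9]
grip_width: 0.0008
grip_force: 6.5
```

```bash
python3 - <<'E'
from latch import *
rows([at(0),at(0,-2),at(0,-4)])
p,d,*C=cam('top');r=ctrl.tip_of('top','latch_peg');print([(q['score'],q['point']) for q in r[:2]],proj(W(-6,30,249),*C))
E
```

```text
[-0.02, 0.02, 0.02] [0.0, -0.005, 0.005]
[-0.06, 0.02, 0.02] [0.0, -0.005, 0.005]
[-0.1, 0.02, 0.02] [0.0, -0.005, 0.005]
[(0.38, [391.0, 189.8])] [[309.67979815 185.87777974]]
```

Request:
move_arm([
  [-1,-0.03,0,0,0,0,0],
  [-1,-0.05,0,0,0,0,0],
  [-1,-0.05,0,0,0,0,0],
])

```text
time_s: 16.1
ee_pos: [0.6052, -0.0708, 0.2522]
eef_rot: [3.141, -0.01, 0.164]
force: [26.2, 4.9, -5.7]
grip_width: 0.0005
grip_force: 12.9
```

Firm stop. I'm backing off, rising and checking.

Request:
move_arm([
  [-1,0.3,0,0,0,0,0],
  [-1,0.6,0,0,0,0,0],
  [-1,0.7,0,-0.8,0,0,0],
  [-1,0.7,0,-1.8,0,0,0],
  [-1,0.7,0,-2.8,0,0,0],
  [-1,0,-0.5,-3.8,0,0,-0.1],
  [-1,-0.8,-1.2,-4,0,0,-0.2],
  [-1,-1.6,-2,-4,0,0,-0.3],
  [-1,-2.4,-2.8,-4,0,0,-0.4],
  [-1,-3,-3.4,-4,0,0,-0.4],
  [-1,-3,-3.4,-4,0,0,-0.4],
  [-1,-3,-3.4,-4,0,0,-0.4],
])

```text
time_s: 17.3
ee_pos: [0.4252, 0.0737, 0.4529]
eef_rot: [3.14, -0.003, 0.565]
force: [1.1, 0.0, 0.4]
grip_width: 0.0005
grip_force: 0.0
```

```bash
python3 - <<'E'
from latch import *
p,d,*C=cam('wrist');cv2.imwrite('pics/w3.png',cv2.resize(p[:,:,::-1],(800,600)))
v,u=np.mgrid[:384,:512];P=pts(np.c_[u.ravel(),v.ravel()],d.ravel(),*C)
c,s=np.cos(p6[2]),np.sin(p6[2]);Q=P-[p6[0],p6[1],0];g=np.c_[c*Q[:,0]+s*Q[:,1],-s*Q[:,0]+c*Q[:,1],Q[:,2]]*1e3
for n,zl,xl,yl in [('peg',(243,256),(-60,20),(0,90)),('lid',(214,223),(-35,85),(-60,15)),('arm',(227,235),(-60,20),(0,90)),('knob',(30,62),(-160,-112),(-20,20)),('panel',(70,82),(-190,-100),(-80,80))]:
    k=(d.ravel()>.05)&(g[:,2]>zl[0])&(g[:,2]<zl[1])&(g[:,0]>xl[0])&(g[:,0]<xl[1])&(g[:,1]>yl[0])&(g[:,1]<yl[1]);h=g[k]
    if len(h)>5: print(n,k.sum(),np.percentile(h,[3,50,97],axis=0).round(1).tolist())
p,d,*C=cam('side');cv2.imwrite('pics/s3.png',cv2.resize(p[120:290,140:340,::-1],(706,600)))
E
```

```text
peg 94 [[-12.9, 25.9, 243.8], [-8.5, 30.8, 248.7], [-2.4, 36.0, 250.6]]
lid 3844 [[-31.8, -49.0, 217.7], [18.5, -17.1, 219.3], [70.6, 13.1, 220.7]]
arm 397 [[-49.7, 23.5, 228.1], [-32.3, 30.3, 230.9], [-10.5, 37.8, 233.3]]
knob 131 [[-132.6, -11.7, 42.1], [-126.1, -0.5, 54.3], [-113.2, 11.1, 59.5]]
panel 426 [[-110.4, -57.0, 72.7], [-105.4, 1.6, 76.8], [-100.4, 58.6, 78.9]]
```

View pics/w3.png

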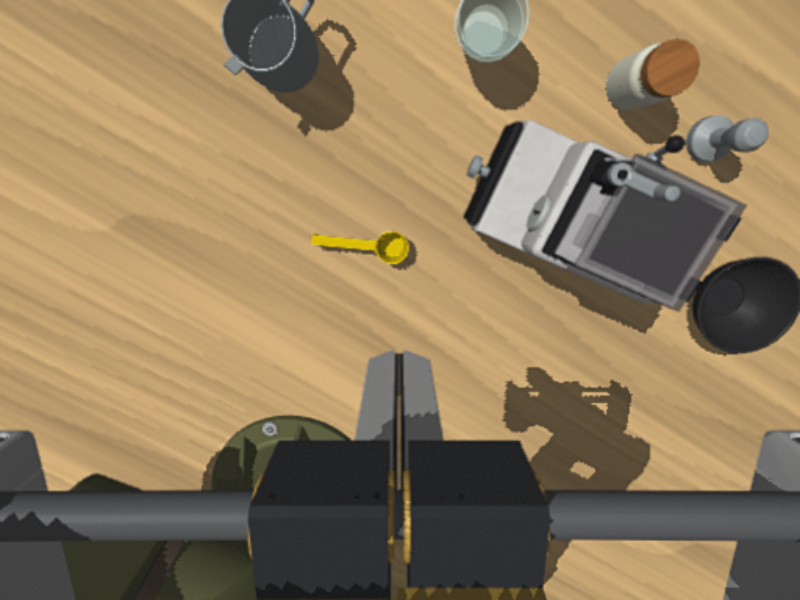

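View pics/s3.png

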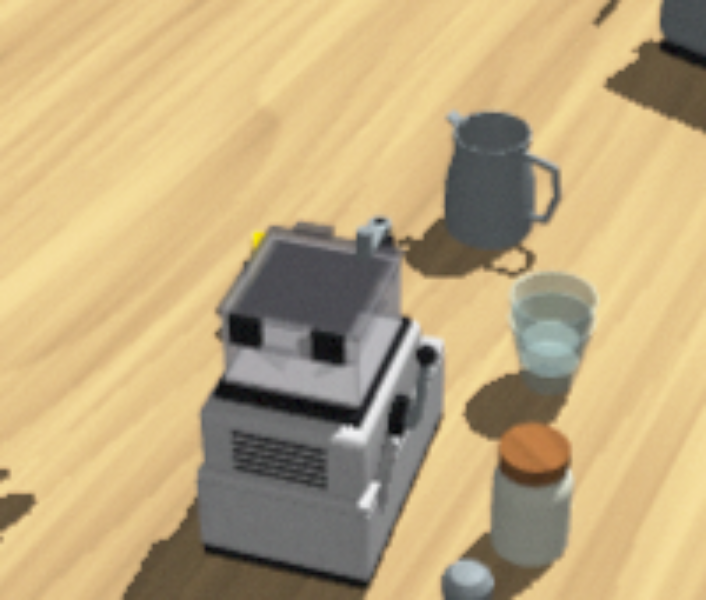

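The pictures show the drawer home with the knob at (478,167), the lid level and the latch lying across it with the peg at (670,192). Everything around is unmoved and the arm is clear.

```bash
python3 -c "
from station import ctrl
print(ctrl.hand_in())"
```

```text
the job is handed in; nothing more can be done
None
```

I handed the job in after about 17 s: the drawer is fully home, the lid was shut next, and the latch then went across it. Each was pushed to its stop, the lever and the things around look unmoved, and the arm is clear.

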